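# Clamp the sample jar down for mixing

## Robot

A 7-joint arm with a two-finger parallel gripper is mounted at the origin on the work surface. World frame = base frame: x ahead of the robot, y to its left, z up, the work surface at z = 0. Lengths are in m, angles in rad, forces in N, time in s.
With the tool pointing down it reaches from about 0.425 to 0.875 m from the base axis. Payload 4.7 kg.
Tool frame: the origin (TCP) lies midway between the tips of the shut fingers; the grasp point (between the pads) lies 19 mm behind it; x points along the fingers, z is the direction in which the jaws open and shut, and the axes are right-handed (so a half turn about x gives the same grasp; the last joint's range is limited). The gripper opens to 87 mm and grips with 3 to 60 N. Pads are 19 mm wide; open, the fingers measure 117 mm over their backs; the gripper's body (75 mm by 190 mm) begins 51 mm behind the grasp point.
Start: joints at [1.261, 0.321, -0.07, 1.45, 0.023, 1.371, -0.057], TCP at [0.207, -0.616, 0.223] pointing down, gripper open.
Joint ranges: [-2.86, 2.86], [-0.3, 2.09], [-1.38, 1.24], [0.06, 2.45], [-1.56, 4.7], [0.09, 2.05], [-2.69, 2.69]. Speed limits (rad/s): [2.57, 2.57, 3.14, 3.14, 3.14, 3.14, 3.14].

## Interface

Orientations are given as a rotation vector (axis times angle).
In Python, from bench import ctrl, vision, close_job gives the robot as it stands. The module is installed in compiled form; this text tells all that it offers.
- The arm moves only by the tool servo_tool, never from a script. Its argument "commands" is a list that holds one entry, the list of rows, each a list of 7 numbers: the turn, a rotation vector about the tool's x, y, z in degrees, then the shift along the tool's x, y, z in mm, then the finger opening in mm, from 0 to 87. In form: [[[wx, wy, wz, x, y, z, grip], ...]]. A call has 1 to 5 rows; each row is the pose to reach, as a shift and turn from the pose commanded when the call began, along the tool's axes at that moment; what a row does not reach only later rows make up. A row lasts 1/8 s, in which the tool goes at most 62.5 mm and 10.7 degrees, less where a joint would pass 70% of its speed; a pose out of reach is approached as far as the arm can. A call with a gripper value outside its range is refused whole. The fingers move at their own pace and stop on an object; "newtons" is the grip in N (left out, the last holds). Time passes only in rows, so rows that repeat a pose let the fingers close. It gives the time, the measured TCP pose, the force and the opening at its end, in the units of the state.
- ctrl.get_state(): the state, without advancing time (a new reading comes with each control period).
- vision.get_image(name): name is "scene" or "side" or "wrist"; returns the picture (384x512x3 uint8, red, green, blue); there is no depth.
- vision.camera_info(name): a dict with "fov_y" (degrees; the focal length in pixels is half the picture's height over the tangent of half this angle, whatever the lens; pixels are square), "cx", "cy" (the principal point, pixels), "dist" ([k1, k2, p1, p2, k3] as OpenCV has them; the pictures are not rectified), "pose" (4x4, takes a point from camera to world coordinates). Camera axes: x right, y down, z forward; pixel columns grow to the right and rows downward; lengths in m; the calibration is good to about 2 mm. A picture is of the moment at which its call begins: read the wrist's pose just before it. camera_info takes no time and is no camera call; for the wrist camera it gives the pose at the moment of the call.
- close_job(): hands the job in, once; it reports no verdict.
The state is a dict: "time": time; "joint_positions": joint angles; "qd": joint speeds; "joint_torque": joint torques, N m; "position": TCP position; "tool_rot": TCP orientation; "ft_force": force on the tool from outside, world axes, zero at the start; "torque": the same for the moment, N m; "grip_width": opening from 0.0 (shut) to 1.0 (fully open).
Only numpy, scipy, OpenCV 4.12 (cv2) and the standard library are available. Lean on these libraries where they do the work, as an engineer would, in place of code of your own. Each camera call takes 0.05 s, during which the arm holds its last target. There are 200 camera calls.

## Task

Clamp the white sample jar down on the blue base: slide the clamp's red jaw down the bar until its foot presses lightly on the jar's black cap (1 to 3 mm of squeeze, still there when you let go) and the jaw tilts and binds on the bar, then screw the handle clockwise until the jar is held tight, with the sprung foot squeezed to about 4 mm but never beyond 6 mm, or the cap cracks. Let go and leave the clamp tight, with the jar still standing in its place and the caps, glassware and bottles around it undisturbed.

Things in the scene. Friction and masses are not known exactly. Their poses are not given: they have to be found in the camera images.
- station: Clamp's fixed base: blue plate 160 (x) by 220 (y) by 18 mm with an upright steel bar (25 by 10 mm) at local y = +45 mm, top 244 mm above the bench; the red jaw slides on it, its arm towards local -y. Origin: centre of the underside, z up. The screw's upright axis is at local x = 0, y = -45 mm; the jar stands below it on a rubber disc, 20 mm above the bench
- tab (a point): Top of the push tab on the jaw's arm: a yellow block, 16 mm along the station's x, 20 mm along its y, crowned by a free-turning steel roller 16 mm thick, 18 mm long along x, whose top is this point, 49 mm above the arm; 24 mm from the bar's middle towards the screw. The bar's top is at most 50 mm above it. Push it straight down with closed fingertips to slide the jaw
- sleeve (a point): Middle of the jaw's sleeve round the bar, 40 mm tall. Sliding freely takes 1 to 3 N. With the foot on the cap the screw end is lifted 4 to 6 mm against the bar end, then the jaw binds: the push on the tab then climbs by 5 to 9 N per mm. A push of 9 to 12 N on the tab binds it well (squeeze 1 to 2.5 mm); bound, it stays when let go, and from there only the handle should press
- jaw (a joint): Slide of the jaw down the bar, m (0 at the top, 0 to 0.012 at the start, more is lower; it stays where it is left). With the jaw level, the foot's underside is 170 mm above the bench, minus this slide, minus 3 mm per radian of handle
- tilt (a joint): Tilt of the jaw on the bar, rad: 0 level, about 0.05 to 0.065 when its screw end is lifted and it binds
- grip (a point): Centre of the black round T-bar on top of the screw: 14 mm thick, 56 mm long, level, on a 9 mm stem. At handle angle 0 its length lies along the station's y, so it is pinched along the station's x; this point's x axis turns with it and is the pinch direction. It turns about the upright axis here and neither rises nor sinks on the jaw. Its white end points to the bar at angle 0
- handle (a joint): Angle of the handle, rad, growing clockwise seen from above (tightening); limits -1 to 4, start 0 to 0.25. Each radian moves the foot 3 mm down out of the jaw. Friction 0.12 N m; it stays where it is left
- foot: The sprung rubber foot under the screw, 26 mm across and 8 mm thick, with an orange collar. Origin: middle of its underside, the face that presses on the cap; z up. At the start it is 20 to 60 mm above the cap
- squeeze (a joint): Squeeze of the foot's spring, m: 0 free, up to 0.008. The spring gives 5 N per mm, so 4 mm is a press of 20 N; tight is 3 to 5.5 mm, over 6 mm cracks the cap. With the jaw bound, the handle adds about 2 to 2.7 mm per radian
- jar_mid (a point): Middle of the white jar, 40 mm above its underside: 64 mm wide, standing under the foot, with a ribbed black cap 63 mm wide. The cap is not screwed home to the same depth on every jar: its flat top is 90 to 114 mm above the jar's underside and this point does not tell which
- jar: The same jar; origin at the centre of its underside, z up
- red_cap: Bystander, leave alone: small red screw cap, 28 mm wide and 16 high, lying on the clamp's base plate. Origin: centre of its underside
- beaker: Bystander, leave alone: glass beaker, 80 mm wide, 100 high. Origin: centre of its underside
- flask: Bystander, leave alone: small glass flask with a thin neck, 62 mm wide, 134 high. Origin: centre of its underside
- bottle: Bystander, leave alone: white bottle with a red cap, 76 mm wide, 170 high. Origin: centre of its underside
- amber: Bystander, leave alone: amber glass jar, 60 mm wide, 110 high. Origin: centre of its underside
Not all that is in view belongs to the job. What is shaped like the jar but pink or yellow is not meant.

How it is judged:
By the outcome, as a careful person would: the job done as asked, in the order asked, and still so for the second after the job is handed in, with the robot touching nothing.
It also fails if it takes over 58 s, if anything falls off the work surface, if the arm or the gripper's body presses on something with over 40 N, if the wrist force passes 120 N, or if a joint passes its speed limit or range.

## Working session

There is one attempt and no reset: what is moved stays moved. The work goes in short steps, Python scripts to look and compute and a tool call to move; the robot and the scene stay as the last step left them, time stands still between calls to the robot, and variables do not carry over. Pictures are saved under pics/ and viewed, about 8 in all and at most 12, crops included, and the job is handed in when it is done.

Besides the shell and the picture viewer there is one more tool, called after "Call:" in YAML: its name, and indented under it one key for each argument. servo_tool: Moves the arm, as the interface text tells. Its arguments: {"type":"object","properties":{"commands":{"type":"array"},"newtons":{"type":"number"}},"required":["commands"]}

```bash
mkdir -p pics; cat > h.py <<'E'
import numpy as np,cv2
from bench import ctrl,vision
def K(n):
    c=vision.camera_info(n);f=192/np.tan(np.radians(c['fov_y'])/2)
    return np.array([[f,0,c['cx']],[0,f,c['cy']],[0,0,1]]),np.array(c['dist'],float),np.array(c['pose'])
def ray(n,uv,P=None):
    k,d,p=K(n); p=p if P is None else P
    q=cv2.undistortPoints(np.array([[uv]],float),k,d)[0,0]
    v=p[:3,:3]@[q[0],q[1],1];return p[:3,3],v/np.linalg.norm(v)
def onz(n,uv,z,P=None):
    o,v=ray(n,uv,P);return o+v*(z-o[2])/v[2]
def tri(rs):
    A=sum(np.eye(3)-np.outer(v,v) for o,v in rs);b=sum((np.eye(3)-np.outer(v,v))@o for o,v in rs)
    X=np.linalg.solve(A,b);return X,[np.linalg.norm((np.eye(3)-np.outer(v,v))@(X-o)) for o,v in rs]
def proj(n,X,P=None):
    k,d,p=K(n);p=p if P is None else P;T=np.linalg.inv(p)
    return cv2.projectPoints(np.atleast_2d(X).astype(float),cv2.Rodrigues(T[:3,:3])[0],T[:3,3],k,d)[0][:,0]
def save(n,f):
    im=vision.get_image(n);cv2.imwrite('pics/'+f,im[:,:,::-1]);return im
E
python3 - <<'E'
from h import *
np.set_printoptions(precision=4,suppress=True)
a=[]
for n in ('scene','side','wrist'):
    print(n,K(n)); save(n,n+'0.png')
print(ctrl.get_state())
E
```

```text
scene (array([[384.1523,   0.    , 254.2398],
       [  0.    , 384.1523, 191.9929],
       [  0.    ,   0.    ,   1.    ]]), array([-0.1262,  0.    ,  0.    ,  0.    ,  0.    ]), array([[-0.4923,  0.5693, -0.6584,  1.3065],
       [ 0.8703,  0.3346, -0.3614,  0.4122],
       [ 0.0146, -0.7509, -0.6602,  0.9607],
       [ 0.    ,  0.    ,  0.    ,  1.    ]]))
side (array([[430.066 ,   0.    , 251.8882],
       [  0.    , 430.066 , 190.9389],
       [  0.    ,   0.    ,   1.    ]]), array([-0.1508,  0.    ,  0.    ,  0.    ,  0.    ]), array([[-0.6957, -0.3547,  0.6247, -0.1958],
       [-0.7183,  0.3526, -0.5998,  0.6903],
       [-0.0075, -0.866 , -0.5   ,  0.7522],
       [ 0.    ,  0.    ,  0.    ,  1.    ]]))
wrist (array([[331.5866,   0.    , 252.8585],
       [  0.    , 331.5866, 192.4484],
       [  0.    ,   0.    ,   1.    ]]), array([-0.0123,  0.    ,  0.    ,  0.    ,  0.    ]), array([[ 0.3183, -0.9168, -0.2411,  0.2725],
       [-0.948 , -0.308 , -0.08  , -0.5939],
       [-0.0009,  0.254 , -0.9672,  0.3842],
       [ 0.    ,  0.    ,  0.    ,  1.    ]]))
{'time': 0.15, 'joint_positions': array([ 1.2611,  0.3216, -0.0701,  1.4514,  0.0226,  1.3708, -0.0569]), 'qd': array([-0.0016, -0.0022, -0.001 , -0.0034,  0.    , -0.0011,  0.0014]), 'joint_torque': array([ -0.0002, -49.1797,  -0.4046, -31.2878,  -0.0639,   0.0404,
         0.0001]), 'position': array([ 0.2067, -0.6158,  0.2217]), 'tool_rot': array([ 0.9682,  1.3464, -0.9669]), 'ft_force': array([-0.3735,  0.3017,  0.4278]), 'torque': array([-0.0516,  0.069 , -0.0272]), 'grip_width': 1.0032813897926147}
```

View pics/scene0.png

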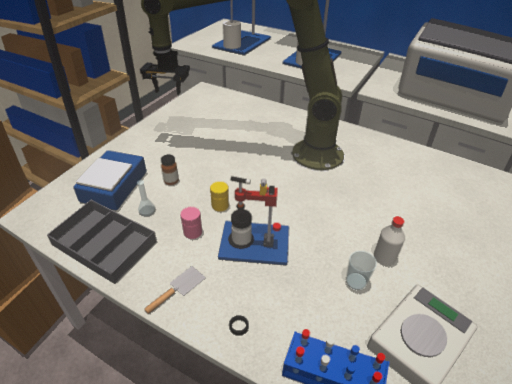

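View pics/side0.png

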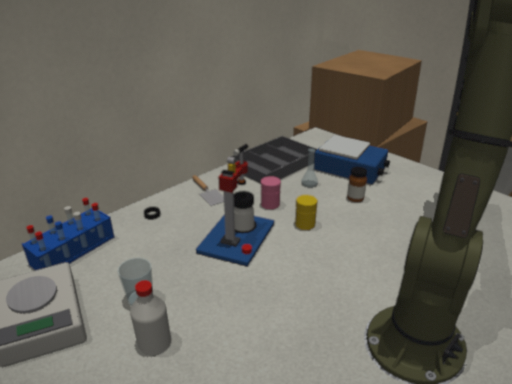

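The only white jar is on the blue base, at scene (242,225) and side (243,212). The pink jar (191,222) and yellow jar (219,196) stand on the bench and are the decoys. Next I'll measure the plate.

```bash
cat > m1.py <<'E'
from h import *
np.set_printoptions(precision=4,suppress=True)
def plate(n,box):
    im=cv2.imread(f'pics/{n}0.png');hsv=cv2.cvtColor(im,cv2.COLOR_BGR2HSV)
    m=cv2.inRange(hsv,(100,120,30),(125,255,255));x0,y0,x1,y1=box;M=np.zeros_like(m);M[y0:y1,x0:x1]=m[y0:y1,x0:x1]
    c=max(cv2.findContours(M,0,cv2.CHAIN_APPROX_NONE)[0],key=cv2.contourArea)[:,0]
    w=np.array([onz(n,p,.018)[:2] for p in c])
    return cv2.minAreaRect((w*1000).astype(np.float32)),cv2.boxPoints(cv2.minAreaRect((w*1000).astype(np.float32)))
for n,b in (('scene',(210,212,300,270)),('side',(190,205,280,270))): print(n,plate(n,b))
a=cv2.imread('pics/scene0.png')[165:275,205:305];b=cv2.imread('pics/side0.png')[135:270,190:290]
r=lambda i:cv2.resize(i,(400,int(i.shape[0]*4)),interpolation=cv2.INTER_CUBIC)
a,b=r(a),r(b);a=cv2.copyMakeBorder(a,0,b.shape[0]-a.shape[0],0,0,0)
cv2.imwrite('pics/c0.png',np.hstack([a,b]))
E
python3 m1.py
```

```text
scene (((576.825439453125, 15.070510864257812), (156.16848754882812, 213.70025634765625), 24.518186569213867), array([[ 461.4412,   79.8824],
       [ 550.123 , -114.5485],
       [ 692.2097,  -49.7413],
       [ 603.5279,  144.6895]], dtype=float32))
side (((567.6326293945312, 21.482528686523438), (156.98776245117188, 223.03553771972656), 24.087596893310547), array([[ 450.4597,   91.2537],
       [ 541.4879, -112.3605],
       [ 684.8055,  -48.2886],
       [ 593.7774,  155.3255]], dtype=float32))
```

View pics/c0.png

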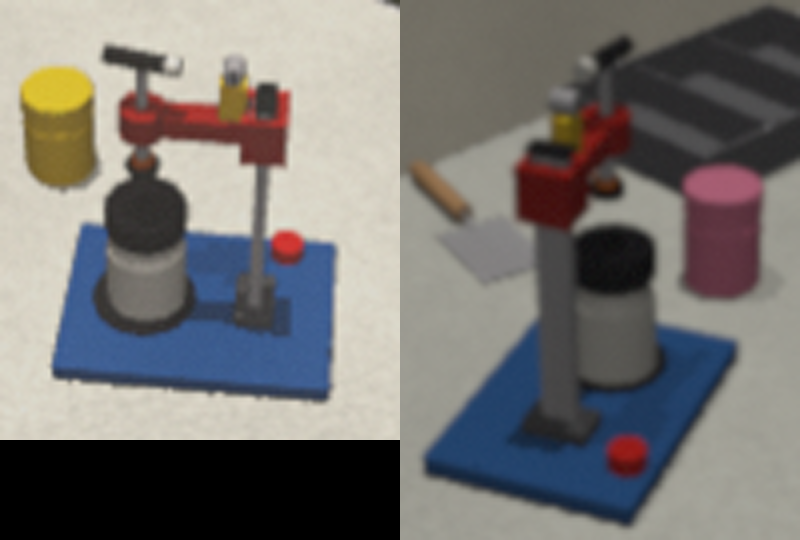

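```bash
cat > m2.py <<'E'
from h import *
np.set_printoptions(precision=4,suppress=True)
f={'roller':((263.8,181),(231.2,159.3)),'handle':((240.5,180),(241.3,149)),'bartop':((271.8,187),(227.5,173)),'captop':((241.5,213.8),(243.2,196)),'foot':((240.7,207),(241.5,181.5)),'wh':((248.5,181.5),(236,152)),'bl':((232,178),(246.5,146))}
for k,(a,b) in f.items(): print(k,*tri([ray('scene',a),ray('side',b)]))
E
python3 m2.py
```

```text
roller [0.5629 0.0344 0.2692] [np.float64(0.0005816908466526045), np.float64(0.000581690846652578)]
handle [ 0.591  -0.0261  0.2689] [np.float64(0.0006534513747855784), np.float64(0.0006534513747855721)]
bartop [0.5506 0.0564 0.2443] [np.float64(0.0034160179927440627), np.float64(0.0034160179927439803)]
captop [ 0.5844 -0.0262  0.1259] [np.float64(0.002109136101440848), np.float64(0.0021091361014409374)]
foot [ 0.5935 -0.0256  0.1669] [np.float64(0.0015976973519757703), np.float64(0.0015976973519758002)]
wh [ 0.5861 -0.0026  0.2695] [np.float64(0.00036424990705368176), np.float64(0.0003642499070536121)]
bl [ 0.5961 -0.0509  0.2688] [np.float64(4.2065046613845194e-05), np.float64(4.206504661390503e-05)]
```

```bash
cat >> h.py <<'E'
from scipy.spatial.transform import Rotation as Ro
def delta(p,zdir=None):
    "tool-frame rotvec(deg), shift(mm) to point p, tool down, tool z along zdir (either sign, nearest)"
    s=ctrl.get_state();R=Ro.from_rotvec(s['tool_rot']);best=None
    zd=R.as_matrix()[:,2] if zdir is None else np.array([zdir[0],zdir[1],0.])
    zd[2]=0;zd/=np.linalg.norm(zd)
    for sg in (1,-1):
        x=np.array([0,0,-1.]);z=sg*zd;T=Ro.from_matrix(np.c_[x,np.cross(z,x),z])
        rv=np.degrees((R.inv()*T).as_rotvec());print('rot',rv.round(2))
    print('shift',(R.as_matrix().T@(np.array(p)-s['position'])*1000).round(1),'pos',s['position'],'q7',s['joint_positions'],'F',s['ft_force'],'t',s['time'],s['grip_width'])
    return R.as_matrix()
E
python3 -c "
from h import *
np.set_printoptions(precision=4,suppress=True)
print(delta([.5615,.035,.33],[.911,.412]))"
```

```text
rot [-95.78  -0.07  -0.07]
rot [84.22 -0.06  0.06]
shift [-107.6  543.5 -504.3] pos [ 0.2067 -0.6158  0.2217] q7 [ 1.2611  0.3216 -0.0701  1.4514  0.0226  1.3708 -0.0569] F [-0.3735  0.3017  0.4278] t 0.15 1.0032813897926147
[[-0.0005  0.948   0.3182]
 [ 0.0013  0.3182 -0.948 ]
 [-1.     -0.0001 -0.0014]]
```

Call:
servo_tool:
  commands:
    - [[-6.4, 0, 0, -20, 36, -34, 0], [-12.8, 0, 0, -40, 72, -68, 0], [-19.2, 0, 0, -60, 109, -101, 0], [-25.6, 0, 0, -80, 145, -134, 0], [-32, 0, 0, -90, 181, -168, 0]]
  newtons: 20

```text
time: 0.78
position: [0.3258, -0.3981, 0.3136]
tool_rot: [0.535, 1.502, -0.537]
ft_force: [0.8, -0.4, -0.2]
grip_width: 0.514
```

```bash
python3 -c "
from h import *
np.set_printoptions(precision=4,suppress=True)
delta([.5615,.035,.33],[.911,.412])"
```

```text
rot [-63.57   0.06   0.08]
rot [116.43   0.09  -0.07]
shift [-16.8 484.5 -91.3] pos [ 0.3258 -0.3981  0.3136] q7 [ 1.0961  0.0116 -0.2646  1.6276  0.0033  1.5011  0.1466] F [ 0.7907 -0.3519 -0.1727] t 0.775 0.5141895108725086
```

Call:
servo_tool:
  commands:
    - [[-6.4, 0, 0, -10, 49, -9, 0], [-12.8, 0, 0, -20, 97, -18, 0], [-19.2, 0, 0, -30, 145, -27, 0], [-25.6, 0, 0, -40, 194, -36, 0], [-32, 0, 0, -47, 242, -46, 0]]

```text
time: 1.4
position: [0.4437, -0.1817, 0.3599]
tool_rot: [0.099, 1.568, -0.1]
ft_force: [0.2, -0.3, 0.6]
grip_width: 0.016
```

```bash
python3 -c "
from h import *
np.set_printoptions(precision=4,suppress=True)
delta([.5615,.035,.36],[.911,.412])"
```

```text
rot [-31.57   0.01   0.03]
rot [148.43   0.04  -0.02]
shift [ -0.2 229.8  89.5] pos [ 0.4437 -0.1817  0.3599] q7 [ 0.8678 -0.064  -0.501   1.6037 -0.0304  1.5935  0.2407] F [ 0.2468 -0.3452  0.626 ] t 1.4 0.016482891082896627
```

Call:
servo_tool:
  commands:
    - [[-7.9, 0, 0, 0, 57, 22, 0], [-15.8, 0, 0, 0, 115, 45, 0], [-23.7, 0, 0, 0, 172, 67, 0], [-31.5, 0, 0, 0, 229.8, 89.5, 0], [-31.5, 0, 0, 0, 229.8, 89.5, 0]]

```text
time: 2.02
position: [0.562, 0.0393, 0.3587]
tool_rot: [-0.334, 1.545, 0.341]
ft_force: [-0.0, -0.8, -0.0]
grip_width: 0.005
```

```bash
python3 -c "
from h import *
np.set_printoptions(precision=4,suppress=True)
delta([.5615,.035,.28],[.911,.412])
a,b=save('wrist','w1.png'),save('scene','s1.png')
print(K('wrist')[2])
s=cv2.resize(b[150:270,190:320],(520,480),interpolation=2)
cv2.imwrite('pics/v1.png',np.hstack([cv2.resize(a,(640,480))[:,120:400],s])[:,:,::-1])
"
```

```text
rot [ 0.33  0.03 -0.25]
rot [-179.67    0.38    0.05]
shift [78.7 -4.1 -2.3] pos [0.562  0.0393 0.3587] q7 [ 0.562   0.1683 -0.7763  1.415   0.1134  1.6061  0.2274] F [-0.0309 -0.8179 -0.0276] t 2.025 0.00530696511537447
[[ 0.9127  0.3953  0.1033  0.5335]
 [ 0.4085 -0.8825 -0.2329  0.0967]
 [-0.0009  0.2547 -0.967   0.5216]
 [ 0.      0.      0.      1.    ]]
```

View pics/v1.png

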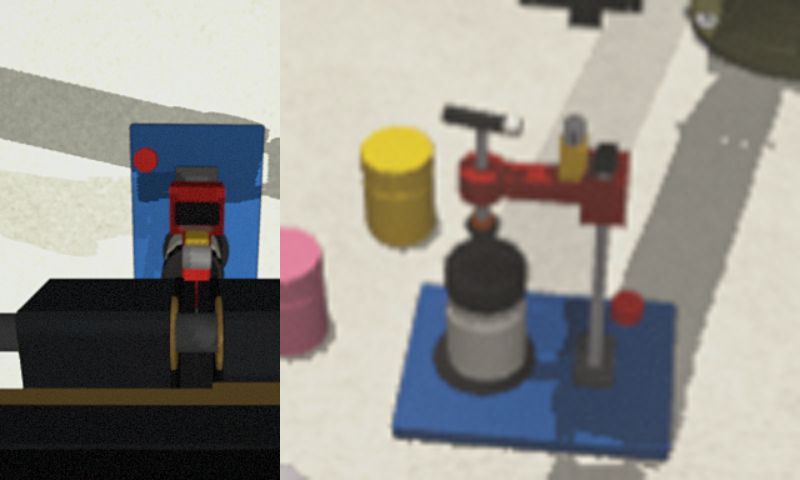

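```bash
python3 -c "
from h import *
np.set_printoptions(precision=4,suppress=True)
r=onz('wrist',(254.4,206),.267);b=onz('wrist',(254.4,170.4),.244)
print(r,b,np.linalg.norm(r-b))
print(delta([.562,.035,.283],(r-b)[[1,0]]*[-1,1]))"
```

```text
[0.5664 0.0256 0.267 ] [0.5564 0.0481 0.244 ] 0.033668560340423065
rot [ 0.12 -0.07 -0.03]
rot [-179.88    0.04   -0.11]
shift [75.9  1.4  1.2] pos [0.5615 0.0333 0.3589] q7 [ 0.5663  0.1655 -0.7705  1.4163  0.1149  1.6071  0.2275] F [-0.509   0.3579 -0.3088] t 2.125 0.0075344702957122
[[-0.0013 -0.4084  0.9128]
 [-0.0001  0.9128  0.4084]
 [-1.      0.0005 -0.0013]]
```

```bash
python3 -c "
from h import *
np.set_printoptions(precision=4,suppress=True)
P=K('wrist')[2];im=save('wrist','w2.png');print(P[:3,3],ctrl.get_state()['position'])
h=cv2.cvtColor(im,cv2.COLOR_RGB2HSV)
sx=np.array([.911,.412]);sy=np.array([-.412,.911])
for n,m in (('yel',cv2.inRange(h,(20,120,80),(32,255,255))),('red',cv2.inRange(h,(0,150,60),(6,255,255))|cv2.inRange(h,(174,150,60),(180,255,255)))):
    m[:130]=0;m[225:]=0;m[:,:220]=0;m[:,290:]=0
    x,y,w,hh=cv2.boundingRect(m);print(n,x,y,w,hh)
g=im[135:225,232:280].max(2)
for r in g[::4,::3]:print(' '.join('%3d'%v for v in r))
"
```

```text
[0.5335 0.0967 0.5216] [0.5615 0.0319 0.3591]
yel 248 178 19 11
red 220 130 60 95
 81  86  69  49  63  66  65  68  66  58  69  64  64  68 111 107
 80  86  74  76  68  73  71  62  67  68  78  73  70  68  70  72
 86 129 141 133 129 124 121 123 123 122 125 126 124 126 134 144
 85 120 141 133 124 126 118 123 120 123 124 123 123 124 148 133
 88 129 136 134 130 127 128 126 120 128 125 122 127 121 138 144
 79  86  98  19   7  19  24  26  18  21  27  16  14  18  54 130
153  90  95  25  26  24  23  20  27  35  33  29  36  25  26  98
151  93  97  20  16  23  27  16  29  17  21  18   4  21  19  99
154  92  96  17  30  15  14  20  20  32  21  15  18  21  28 100
148 102 103  18  24  23  22  24  16  21  23   9   9  18  26  98
151  99  98  92  66  72  78  79  77  76  76  73  91  98 100  98
151 107 112 138 111  98 109 102 103 101  97 102  99 100  96 100
 72  33  79  90  89  91 112 116 115 116 115 112  76  21  26  40
 36  73  91  95 118  89 156 144 152 144 158 147  82  91  20  41
 40  91 120  46  23 108 114 116 112 112 107 100 109  97  33  37
 55 110   6  15  30 109 137 136 134 133 126 130 116  70  72  39
 79   0  39  45  47 104 130 133 143 143 141 140 129  25 117  37
 21  41  40  48  38  98 119 123 125 127 127 132 119  53  11  37
 41  44  46  41  42  83  96  93  97 111 105 110  77  22  51  42
 44  47  39  47  47 183 211 207 212 212 192 178  95  36  44  36
 39  37  35  42  42 161 181 183 183 174 171 175  89  24  43  43
 39  44  42  40  36 124 180 177 178 180 177 174  88  18  43  61
 14  10  16  14  36 165 186 181 188  98  83   6  10  13  19  14
```

```bash
python3 -c "
from h import *
np.set_printoptions(precision=4,suppress=True)
b=onz('wrist',(258,164.5),.246);r=onz('wrist',(257.5,200),.264);print(b,r,np.linalg.norm((r-b)[:2]))
for n,X in (('stereo',[.5629,.0344,.269]),('bar',[.5506,.0564,.244])): print(n,proj('wrist',X))
print(delta(r,[.911,.41]))
"
```

```text
[0.557  0.0528 0.246 ] [0.567  0.0289 0.264 ] 0.025887810498949768
stereo [[255.6563 193.5708]]
bar [[252.7724 157.1206]]
rot [-0.27 -0.07  0.02]
rot [179.73   0.04   0.1 ]
shift [95.1 -4.9  4. ] pos [0.5615 0.0319 0.3591] q7 [ 0.5676  0.1646 -0.7692  1.4166  0.115   1.607   0.2275] F [-0.0283 -0.1264  0.4251] t 2.175 0.0031498115934775633
[[-0.0009 -0.4061  0.9138]
 [-0.0008  0.9138  0.4061]
 [-1.     -0.0004 -0.0012]]
```

Call:
servo_tool:
  commands:
    - [[0, 0, 0, 25, -1.8, 3, 0], [0, 0, 0, 50, -1.8, 3, 0], [0, 0, 0, 70, -1.8, 3, 0], [0, 0, 0, 76, -1.8, 3, 0], [0, 0, 0, 80, -1.8, 3, 0]]

```text
time: 2.8
position: [0.5653, 0.0313, 0.28]
tool_rot: [-0.328, 1.545, 0.327]
ft_force: [1.1, 0.2, -0.6]
grip_width: 0.005
```

Call:
servo_tool:
  commands:
    - [[0, 0, 0, 3, 0, 0, 0], [0, 0, 0, 6, 0, 0, 0], [0, 0, 0, 9, 0, 0, 0], [0, 0, 0, 12, 0, 0, 0], [0, 0, 0, 15, 0, 0, 0]]

```text
time: 3.42
position: [0.5654, 0.0327, 0.2645]
tool_rot: [-0.329, 1.545, 0.329]
ft_force: [0.0, -0.5, 0.1]
grip_width: 0.001
```

```bash
python3 -c "
from h import *
np.set_printoptions(precision=4,suppress=True)
print(delta([.565,.0315,.26],[.911,.412]))
a=save('side','d2.png')[120:260,180:290];b=save('scene','s2.png')[150:270,190:320]
cv2.imwrite('pics/v2.png',np.hstack([cv2.resize(a,(377,480),interpolation=2),cv2.resize(b,(420,480),interpolation=2)])[:,:,::-1])
"
```

```text
rot [-0.28  0.03  0.01]
rot [179.72   0.02  -0.04]
shift [ 4.5 -0.9 -0.8] pos [0.5654 0.0327 0.2645] q7 [ 0.5699  0.1908 -0.7666  1.5789  0.1335  1.4251  0.2129] F [ 0.0346 -0.4633  0.1299] t 3.425 0.0005737407036528351
[[ 0.0005 -0.4077  0.9131]
 [ 0.      0.9131  0.4077]
 [-1.     -0.0002  0.0005]]
```

View pics/v2.png

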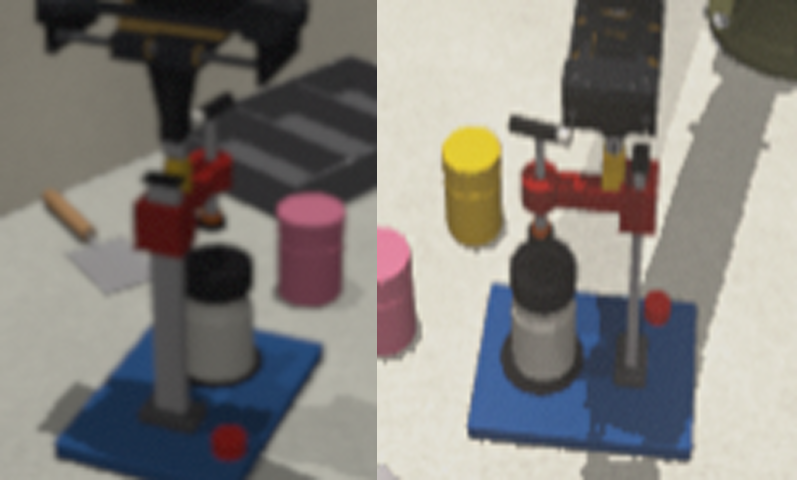

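Call:
servo_tool:
  commands:
    - [[0, 0, 0, 3, -0.5, 0, 0], [0, 0, 0, 6, -0.9, 0, 0], [0, 0, 0, 9, -0.9, 0, 0], [0, 0, 0, 12, -0.9, 0, 0], [0, 0, 0, 15, -0.9, 0, 0]]

```text
time: 4.15
position: [0.5656, 0.0317, 0.2493]
tool_rot: [-0.329, 1.546, 0.329]
ft_force: [0.1, 0.7, 1.2]
grip_width: 0.008
```

Call:
servo_tool:
  commands:
    - [[0, 0, 0, 2, 0, 0, 0], [0, 0, 0, 4, 0, 0, 0], [0, 0, 0, 6, 0, 0, 0], [0, 0, 0, 8, 0, 0, 0], [0, 0, 0, 8, 0, 0, 0]]

```text
time: 4.78
position: [0.5654, 0.0317, 0.2412]
tool_rot: [-0.329, 1.546, 0.329]
ft_force: [-0.7, -0.2, 0.3]
grip_width: 0.004
```

```bash
python3 -c "
from h import *
np.set_printoptions(precision=4,suppress=True)
print(delta([.565,.0315,.24],[.911,.412]))
a=save('side','d3.png')[135:225,200:280];b=save('scene','s3.png')[170:260,215:295]
cv2.imwrite('pics/v3.png',np.hstack([cv2.resize(a,(400,450),interpolation=2),cv2.resize(b,(400,450),interpolation=2)])[:,:,::-1])
"
```

```text
rot [-0.28 -0.02 -0.01]
rot [179.72  -0.01   0.03]
shift [ 1.2 -0.  -0.5] pos [0.5654 0.0317 0.2412] q7 [ 0.5687  0.2026 -0.7645  1.6144  0.1422  1.3823  0.2075] F [-0.6795 -0.2196  0.2651] t 4.775 0.0035294610479522834
[[-0.0004 -0.4076  0.9132]
 [-0.      0.9132  0.4076]
 [-1.      0.0001 -0.0004]]
```

View pics/v3.png

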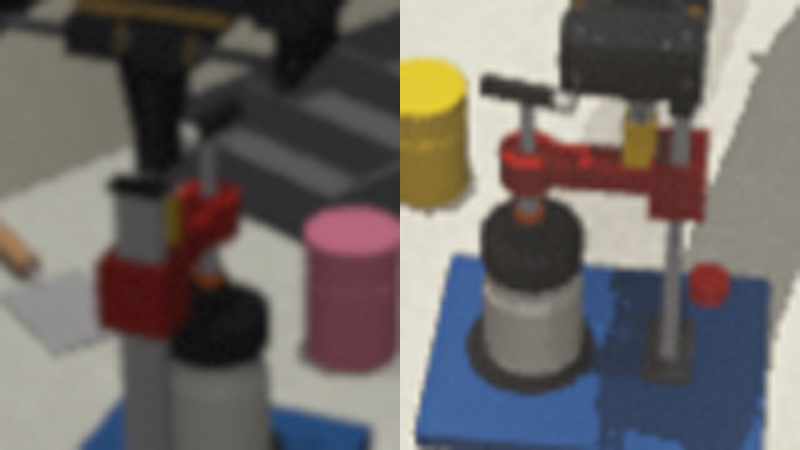

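Call:
servo_tool:
  commands:
    - [[0, 0, 0, 1.5, 0, 0, 0], [0, 0, 0, 3, 0, 0, 0], [0, 0, 0, 4.5, 0, 0, 0], [0, 0, 0, 6, 0, 0, 0], [0, 0, 0, 6, 0, 0, 0]]

```text
time: 5.5
position: [0.5655, 0.0317, 0.2353]
tool_rot: [-0.329, 1.546, 0.329]
ft_force: [0.4, 1.3, -0.1]
grip_width: 0.011
```

```bash
python3 -c "
from h import *
np.set_printoptions(precision=4,suppress=True)
X,e=tri([ray('side',(241.4,190)),ray('scene',(240.8,212.6))]);print('collar at tab .2412',X,e)
print(K('side')[0][0,0])
"
```

```text
collar at tab .2412 [ 0.5926 -0.0251  0.1411] [np.float64(6.007579525768301e-05), np.float64(6.0075795257573176e-05)]
430.06602048675217
```

Call:
servo_tool:
  commands:
    - [[0, 0, 0, 0.8, 0, 0, 0], [0, 0, 0, 1.6, 0, 0, 0], [0, 0, 0, 2.4, 0, 0, 0], [0, 0, 0, 3.2, 0, 0, 0]]

```text
time: 6.0
position: [0.5656, 0.0317, 0.2326]
tool_rot: [-0.329, 1.545, 0.329]
ft_force: [0.2, -0.6, 4.7]
grip_width: 0.002
```

Call:
servo_tool:
  commands:
    - [[0, 0, 0, 0.8, 0, 0, 0], [0, 0, 0, 1.6, 0, 0, 0], [0, 0, 0, 2.4, 0, 0, 0]]

```text
time: 6.38
position: [0.5657, 0.0316, 0.2311]
tool_rot: [-0.33, 1.545, 0.328]
ft_force: [-1.5, -0.5, 7.8]
grip_width: 0.005
```

Call:
servo_tool:
  commands:
    - [[0, 0, 0, 0.3, 0, 0, 0], [0, 0, 0, 0.6, 0, 0, 0], [0, 0, 0, 0.6, 0, 0, 0]]

```text
time: 6.75
position: [0.5658, 0.0316, 0.2306]
tool_rot: [-0.33, 1.545, 0.328]
ft_force: [-2.4, -0.6, 8.2]
grip_width: 0.006
```

```bash
python3 -c "
from h import *
for i in range(4):
    s=ctrl.get_state();print(s['time'],s['position'][2],s['ft_force'])
    (save('side','d4.png') if i==0 else save('scene','s4.png'))
"
```

```text
6.75 0.23063657957910602 [-2.44252841 -0.63172248  8.18599861]
6.8 0.23065527012134396 [-2.3904047  -1.25132284  9.13811715]
6.85 0.2306223097574404 [-2.99164858 -0.91518791  8.14577783]
6.9 0.23065926537928305 [-2.10433875 -0.36293243  8.42826786]
```

Call:
servo_tool:
  commands:
    - [[0, 0, 0, 0.4, 0, 0, 0], [0, 0, 0, 0.8, 0, 0, 0], [0, 0, 0, 0.8, 0, 0, 0]]

```text
time: 7.32
position: [0.5658, 0.0316, 0.2299]
tool_rot: [-0.33, 1.545, 0.328]
ft_force: [-2.5, -0.9, 8.3]
grip_width: 0.001
```

```bash
python3 -c "
from h import *
for i in range(4):
    s=ctrl.get_state();print(s['time'],s['position'],s['ft_force'])
    (save('side','d5.png') if i==0 else save('scene','s5.png'))
"
```

```text
7.325 [0.56575834 0.03157183 0.22986378] [-2.48965511 -0.94649603  8.32408173]
7.375 [0.56574024 0.03161114 0.22986907] [-2.6593627  -1.01210829  8.37618817]
7.425 [0.56574664 0.03160286 0.22986011] [-2.23006478  0.01580215  7.64091765]
7.475 [0.5657688  0.0315632  0.22986654] [-3.0591857  -1.14172566  8.21703735]
```

Call:
servo_tool:
  commands:
    - [[0, 0, 0, 0.4, 0, 0, 0], [0, 0, 0, 0.8, 0, 0, 0], [0, 0, 0, 0.8, 0, 0, 0]]

```text
time: 7.9
position: [0.5658, 0.0316, 0.229]
tool_rot: [-0.33, 1.545, 0.328]
ft_force: [-3.0, -0.9, 7.5]
grip_width: 0.004
```

Call:
servo_tool:
  commands:
    - [[0, 0, 0, 0.4, 0, 0, 0], [0, 0, 0, 0.8, 0, 0, 0], [0, 0, 0, 0.8, 0, 0, 0]]

```text
time: 8.28
position: [0.5658, 0.0315, 0.2286]
tool_rot: [-0.33, 1.545, 0.328]
ft_force: [-3.0, -1.2, 10.5]
grip_width: 0.009
```

```bash
python3 -c "
from h import *
F=[]
for i in range(4):
    s=ctrl.get_state();F.append(s['ft_force']);im=save('side','d6.png') if i==0 else save('scene','s6.png')
print(np.mean(F,0),s['position'])
a=cv2.imread('pics/d6.png')[150:220,205:275];b=cv2.imread('pics/s6.png')[175:245,220:290]
cv2.imwrite('pics/v6.png',np.hstack([cv2.resize(a,(400,400),interpolation=2),cv2.resize(b,(400,400),interpolation=2)]))
"
```

```text
[-3.63474954 -1.01784174 10.28930348] [0.56578219 0.03154853 0.22859348]
```

View pics/v6.png

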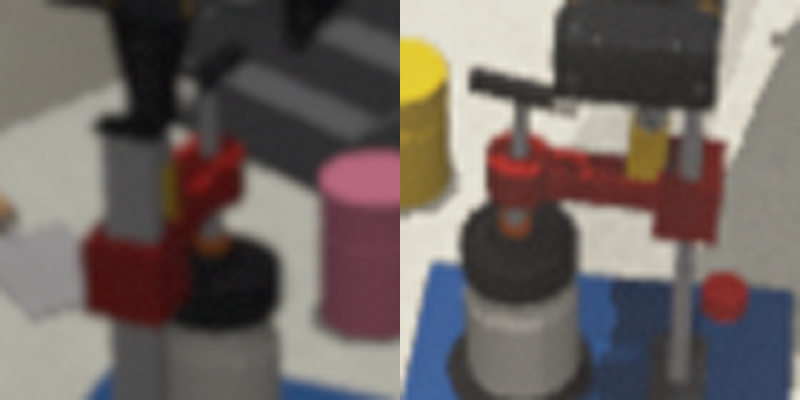

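Call:
servo_tool:
  commands:
    - [[0, 0, 0, -3, 0, 0, 0], [0, 0, 0, -20, 0, 0, 0], [0, 0, 0, -55, 0, 0, 0], [0, 0, 0, -90, -10, 0, 20], [0, 0, 0, -110, -40, 0, 50]]

```text
time: 9.1
position: [0.5824, -0.0027, 0.3403]
tool_rot: [-0.333, 1.541, 0.332]
ft_force: [0.7, -0.6, -0.5]
grip_width: 0.153
```

Call:
servo_tool:
  commands:
    - [[0, 0, 0, 0, -26, 0, 50], [0, 0, 0, 0, -26, 0, 50], [0, 0, 0, 0, -26, 0, 50]]

```text
time: 9.48
position: [0.5918, -0.0278, 0.3356]
tool_rot: [-0.329, 1.548, 0.331]
ft_force: [0.8, -0.1, 0.4]
grip_width: 0.488
```

```bash
python3 -c "
from h import *
np.set_printoptions(precision=4,suppress=True)
print(delta([.589,-.022,.24],[.911,.412]));print(K('wrist')[2])
w=save('wrist','w7.png')[120:300,150:360];a=save('side','d7.png')[140:230,200:280];b=save('scene','s7.png')[165:255,215:295]
f=lambda i,k:cv2.resize(i,k,interpolation=2)
cv2.imwrite('pics/v7.png',np.hstack([f(w,(350,300)),f(a,(225,300)),f(b,(225,300))])[:,:,::-1])
"
```

```text
rot [-0.24 -0.1  -0.12]
rot [179.76  -0.19   0.15]
shift [95.7  6.3 -0. ] pos [ 0.5918 -0.0278  0.3356] q7 [ 0.6053  0.2376 -0.7331  1.3891  0.1567  1.5766  0.3073] F [ 0.8135 -0.1438  0.3746] t 9.475 0.48809969264383607
[[-0.0024 -0.4082  0.9129]
 [ 0.0012  0.9129  0.4082]
 [-1.      0.0021 -0.0017]]
[[ 0.9129  0.3953  0.1022  0.564 ]
 [ 0.4083 -0.883  -0.2316  0.0353]
 [-0.0013  0.2531 -0.9674  0.4984]
 [ 0.      0.      0.      1.    ]]
```

View pics/v7.png

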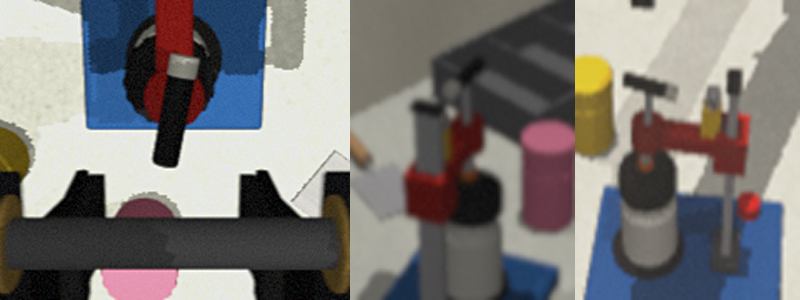

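```bash
cat > m3.py <<'E'
from h import *
np.set_printoptions(precision=4,suppress=True)
X,e=tri([ray('scene',(242.2,190.8)),ray('side',(241.2,163.1))]);print(X,e)
X,e=tri([ray('scene',(242.2,190.8)),ray('side',(241.2,163.1)),ray('wrist',(255,186))]);print(X,e)
for z in (.235,.24,.245):
    a=onz('wrist',(260.4,152.4),z);b=onz('wrist',(249.6,219.6),z);d=(a-b)[:2];L=np.linalg.norm(d)
    print(z,a,b,(a+b)/2,L,'yaw of length',np.degrees(np.arctan2(d[1],d[0]))-90)
E
python3 m3.py
```

```text
[ 0.5886 -0.0223  0.2283] [np.float64(0.000800443208132263), np.float64(0.0008004432081323137)]
[ 0.5903 -0.0227  0.2286] [np.float64(0.0016176436414492268), np.float64(0.0014645345204062164), np.float64(0.001955646277358637)]
0.235 [0.5842 0.0052 0.235 ] [ 0.5994 -0.0502  0.235 ] [ 0.5918 -0.0225  0.235 ] 0.05738213960320706 yaw of length 15.37898724952889
0.24 [0.5838 0.0058 0.24  ] [ 0.5987 -0.0485  0.24  ] [ 0.5912 -0.0214  0.24  ] 0.05629595998639492 yaw of length 15.378987249528834
0.245 [0.5834 0.0063 0.245 ] [ 0.598  -0.0469  0.245 ] [ 0.5907 -0.0203  0.245 ] 0.055209780369582774 yaw of length 15.378987249528777
```

Call:
servo_tool:
  commands:
    - [[4.4, 0, 0, 20, 5.3, 1.7, 50], [8.7, 0, 0, 50, 5.3, 1.7, 50], [8.7, 0, 0, 80, 5.3, 1.7, 50], [8.7, 0, 0, 85, 5.3, 1.7, 50], [8.7, 0, 0, 85, 5.3, 1.7, 50]]

```text
time: 10.25
position: [0.5919, -0.0225, 0.2525]
tool_rot: [-0.211, 1.56, 0.211]
ft_force: [-0.7, 0.3, -0.2]
grip_width: 0.574
```

```bash
python3 -c "
from h import *
np.set_printoptions(precision=4,suppress=True)
delta([.591,-.0222,.212],[np.cos(np.radians(15.4)),np.sin(np.radians(15.4))])
w=save('wrist','w8.png')[110:330,120:390];a=save('side','d8.png')[130:230,200:280];b=save('scene','s8.png')[155:255,215:295]
f=lambda i,k:cv2.resize(i,k,interpolation=2)
cv2.imwrite('pics/v8.png',np.hstack([f(w,(368,300)),f(a,(215,300)),f(b,(215,300))])[:,:,::-1])
"
```

```text
rot [-0.01  0.02  0.  ]
rot [179.99   0.01  -0.03]
shift [40.5  0.6 -0.8] pos [ 0.5919 -0.0225  0.2525] q7 [ 0.5919  0.2521 -0.7128  1.5363  0.1659  1.4147  0.1376] F [-0.6572  0.2529 -0.1612] t 10.25 0.5744817992858996
```

View pics/v8.png

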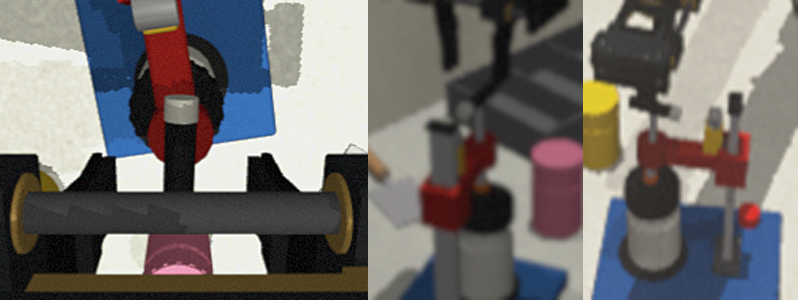

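Call:
servo_tool:
  commands:
    - [[0, 0, 0, 15, 0.6, -0.4, 50], [0, 0, 0, 30, 0.6, -0.4, 50], [0, 0, 0, 40, 0.6, -0.4, 50], [0, 0, 0, 40, 0.6, -0.4, 30], [0, 0, 0, 40, 0.6, -0.4, 20]]
  newtons: 30

```text
time: 11.02
position: [0.5915, -0.0225, 0.2121]
tool_rot: [-0.21, 1.56, 0.21]
ft_force: [0.7, 0.3, 0.0]
grip_width: 0.42
```

Call:
servo_tool:
  commands:
    - [[0, 0, 0, 0, 0, 0, 16], [0, 0, 0, 0, 0, 0, 10], [0, 0, 0, 0, 0, 0, 5], [0, 0, 0, 0, 0, 0, 5]]

```text
time: 11.52
position: [0.5911, -0.0227, 0.2121]
tool_rot: [-0.21, 1.561, 0.21]
ft_force: [-2.1, -0.8, 1.6]
grip_width: 0.153
```

```bash
python3 -c "
from h import *
np.set_printoptions(precision=4,suppress=True)
delta([.591,-.0222,.212],[np.cos(np.radians(15.4)),np.sin(np.radians(15.4))])
print(ctrl.get_state()['torque'])
w=save('wrist','w9.png')[110:330,120:390];a=save('side','d9.png')[130:230,200:280];b=save('scene','s9.png')[155:255,215:295]
f=lambda i,k:cv2.resize(i,k,interpolation=2)
cv2.imwrite('pics/v9.png',np.hstack([f(w,(368,300)),f(a,(215,300)),f(b,(215,300))])[:,:,::-1])
"
```

```text
rot [-0.07 -0.02  0.02]
rot [179.93   0.03   0.03]
shift [0.1 0.5 0. ] pos [ 0.5911 -0.0227  0.2121] q7 [ 0.5894  0.2718 -0.7085  1.5969  0.1808  1.3402  0.1251] F [-2.0617 -0.7863  1.5801] t 11.525 0.1527331905180757
[-0.0832  0.1904 -0.0825]
```

View pics/v9.png

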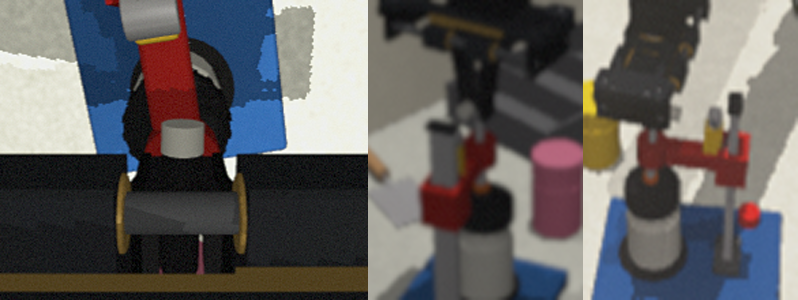

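Call:
servo_tool:
  commands:
    - [[4, 0, 0, 0, 0, 0, 5], [8, 0, 0, 0, 0, 0, 5], [12, 0, 0, 0, 0, 0, 5], [16, 0, 0, 0, 0, 0, 5], [20, 0, 0, 0, 0, 0, 5]]

```text
time: 12.3
position: [0.5917, -0.0225, 0.2123]
tool_rot: [0.065, 1.569, -0.065]
ft_force: [-0.7, -0.7, 2.1]
grip_width: 0.148
```

```bash
cat > st.py <<'E'
from h import *
np.set_printoptions(precision=3,suppress=True)
s=ctrl.get_state();R=Ro.from_rotvec(s['tool_rot']).as_matrix()
print(s['time'],s['position'],'F',s['ft_force'],'Ftool',R.T@s['ft_force'],'M',s['torque'],'w',s['grip_width']*87,'yaw',np.degrees(np.arctan2(R[1,2],R[0,2])),s['joint_positions'][-1])
E
python3 st.py
```

```text
12.3 [ 0.592 -0.023  0.212] F [-0.668 -0.69   2.053] Ftool [-2.054 -0.744 -0.606] M [-0.159 -0.074  0.173] w 12.83842080024876 yaw -4.744056061301528 -0.21432890882531105
```

Call:
servo_tool:
  commands:
    - [[5, 0, 0, 0, 0, 0, 5], [10, 0, 0, 0, 0, 0, 5], [15, 0, 0, 0, 0, 0, 5], [20, 0, 0, 0, 0, 0, 5], [20, 0, 0, 0, 0, 0, 5]]

```text
time: 12.92
position: [0.5923, -0.0226, 0.2126]
tool_rot: [0.336, 1.542, -0.336]
ft_force: [0.7, 0.1, 2.2]
grip_width: 0.148
```

```bash
python3 st.py
```

```text
12.925 [ 0.592 -0.023  0.213] F [0.722 0.054 2.228] Ftool [-2.226  0.351  0.64 ] M [-0.18  -0.572  0.019] w 12.886458410451354 yaw -24.581945121912742 -0.5502235763387923
```

Call:
servo_tool:
  commands:
    - [[4, 0, 0, 0, 0, 0, 5], [8, 0, 0, 0, 0, 0, 5], [12, 0, 0, 0, 0, 0, 5], [16, 0, 0, 0, 0, 0, 5], [17, 0, 0, 0, 0, 0, 5]]

```text
time: 13.55
position: [0.5926, -0.0228, 0.2128]
tool_rot: [0.568, 1.492, -0.567]
ft_force: [2.1, -2.5, 3.1]
grip_width: 0.152
```

```bash
python3 st.py; python3 -c "
from h import *
w=save('wrist','w10.png')[110:330,120:390];a=save('side','d10.png')[130:230,200:280];b=save('scene','s10.png')[155:255,215:295]
f=lambda i,k:cv2.resize(i,k,interpolation=2)
cv2.imwrite('pics/v10.png',np.hstack([f(w,(368,300)),f(a,(215,300)),f(b,(215,300))])[:,:,::-1])
"
```

```text
13.55 [ 0.593 -0.023  0.213] F [ 2.086 -2.466  3.085] Ftool [-3.076 -0.454  3.206] M [-0.353 -0.836  0.204] w 13.248512008369083 yaw -41.579959002894 -0.8386090826133342
```

View pics/v10.png

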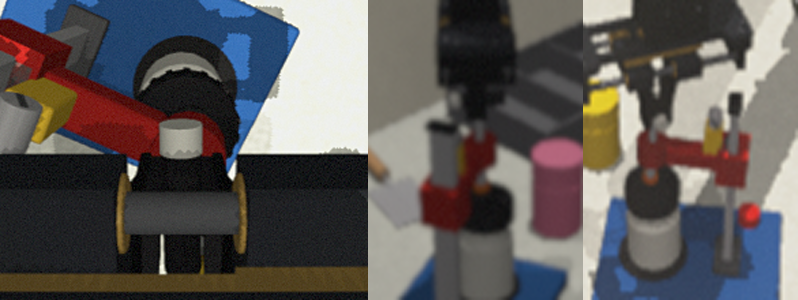

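Call:
servo_tool:
  commands:
    - [[0, 0, 0, 0, 0, 0, 20], [0, 0, 0, 0, 0, 0, 45], [0, 0, 0, 0, 0, 0, 45], [0, 0, 0, -10, 0, 0, 45], [0, 0, 0, -40, 0, 0, 45]]

```text
time: 14.32
position: [0.59, -0.0226, 0.2511]
tool_rot: [0.568, 1.499, -0.57]
ft_force: [0.8, -0.0, -0.3]
grip_width: 0.502
```

Call:
servo_tool:
  commands:
    - [[0, 0, 0, -40, 0, 0, 45], [0, 0, 0, -80, -20, 0, 45], [0, 0, 0, -100, -60, 0, 45], [0, 0, 0, -100, -80, 0, 45], [0, 0, 0, -100, -80, 0, 45]]

```text
time: 14.95
position: [0.5376, -0.0837, 0.3529]
tool_rot: [0.57, 1.493, -0.572]
ft_force: [0.5, -0.3, -0.5]
grip_width: 0.513
```

```bash
python3 st.py; python3 -c "
from h import *
w=save('wrist','w11.png');a=save('side','d11.png')[120:260,180:290];b=save('scene','s11.png')[150:270,190:320]
f=lambda i,k:cv2.resize(i,k,interpolation=2)
cv2.imwrite('pics/v11.png',np.hstack([f(w,(270,400)) if 0 else f(w[100:330,150:360],(290,320)),f(a,(250,320)),f(b,(260,320))])[:,:,::-1])
# before/after change outside the clamp
A=cv2.imread('pics/s1.png').astype(int);B=cv2.imread('pics/s11.png').astype(int)
for n,(u,v) in dict(flask=(146,203),amber=(170,168),bottle=(390,242),beaker=(360,270),redcap=(277,227),jar=(242,228)).items():
    print(n,np.abs(A-B)[v-12:v+12,u-12:u+12].mean())
"
```

```text
14.95 [ 0.538 -0.084  0.353] F [ 0.524 -0.331 -0.456] Ftool [0.457 0.103 0.611] M [-0.016  0.    -0.02 ] w 44.64977623687374 yaw -41.82770116616922 -0.6613106731462147
flask 1.046875
amber 1.275462962962963
bottle 1.146412037037037
beaker 1.1759259259259258
redcap 40.06481481481482
jar 7.9126157407407405
```

View pics/v11.png

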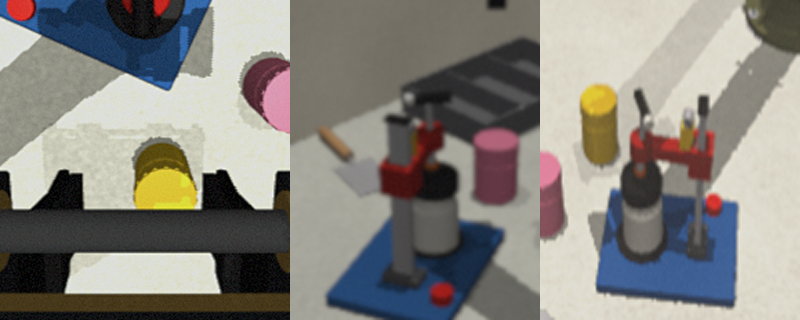

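```bash
python3 -c "
import cv2,numpy as np
for f,b in (('side0','side'),('d11','side'),('scene0','scene'),('s11','scene')):
    im=cv2.imread(f'pics/{f}.png');h=cv2.cvtColor(im,cv2.COLOR_BGR2HSV)
    m=cv2.inRange(h,(0,150,50),(8,255,255))|cv2.inRange(h,(172,150,50),(180,255,255));k=np.zeros_like(m)
    x0,y0,x1,y1=(235,238,262,260) if b=='side' else (270,218,285,235);k[y0:y1,x0:x1]=m[y0:y1,x0:x1];M=cv2.moments(k,True)
    print(f,M['m10']/M['m00'],M['m01']/M['m00'],M['m00'])
from bench import close_job;print(close_job())"
```

```text
side0 246.3108108108108 248.35135135135135 74.0
d11 246.5194805194805 248.06493506493507 77.0
scene0 276.375 226.05 40.0
s11 276.2926829268293 226.0731707317073 41.0
the job is handed in; nothing more can be done
None
```

I clamped the white jar and handed the job in at about 15 s. I could not measure the spring squeeze directly; I estimate it at about 4 mm.

- **Binding:** I slid the jaw down by pushing on the yellow tab with closed fingertips. The push held near 8 N, then climbed to 10.3 N within about half a millimetre, which I took as bound. That is inside the 9 to 12 N window. The foot rested on the cap and the arm was visibly tilted.
- **Tightening:** I gripped the T-bar, which was already turned about 0.15 rad, and turned it 57° (1.0 rad) clockwise. It turned with the gripper and did not slip.
- **Squeeze estimate:** The stated ranges (1 to 2.5 mm from the push, plus 2 to 2.7 mm per radian) put the squeeze between 3.0 and 5.2 mm. That is inside "tight" and under the 6 mm cracking limit.

**Last checks after letting go:**
- The jar was standing in place, the foot was on the cap, and the gripper was clear.
- The flask, amber jar, bottle and beaker looked unchanged in the scene camera.
- The red cap's surroundings differed between the pictures (an image difference of 40). This looks like the arm's shadow, because its measured position moved less than 0.4 pixel in both views.
- The wrist and fixed cameras disagreed by up to 7 mm on the clamp's position early on. I used a point between them for the tab, and the contact forces stayed small: up to about 10 N on the push and 5 N on the turn.

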